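# Serve a scoop of dog biscuits into the seated meal bowl

## Robot

A 6-joint arm with a two-finger parallel gripper is mounted at the origin on a cart in front of the work surface, level with it; the furniture and walls round the work are solid. World frame = base frame: x ahead of the robot, y to its left, z up, the work surface at z = 0. Lengths are in m, angles in rad, forces in N, time in s.
With the tool pointing down it reaches from about 0.35 to 0.85 m from the base axis. Payload 8.1 kg.
Tool frame: the origin (TCP) lies on the centre line of the jaws, within the pads' length; the fingertips stand 14 mm ahead of it and the grasp point (between the pads) lies 5 mm behind it; z points along the fingers, y is the line along which they close (so a half turn about z gives the same grasp; the last joint's range is limited). The gripper opens to 85 mm and grips with 20 to 120 N. Pads are 22 mm wide; open, the fingers measure 114 mm over their backs; the gripper's body (76 mm by 85 mm) begins 54 mm behind the grasp point. The pads swing forward as they close: fully open they stand 13 mm farther back than shut.
Start: joints at [1.15, 0.13, 1.488, -0, 1.523, -0.085], TCP at [0.198, 0.567, 0.245] pointing down, gripper open.
Joint ranges: [-2.96, 2.96], [-0.89, 2.26], [0.02, 2.5], [-1.34, 4.48], [0, 2.73], [-2.66, 2.66]. Speed limits (rad/s): [2.39, 2.39, 2.79, 3.14, 3.14, 3.14].

## Interface

Orientations are given as a unit quaternion [w, x, y, z].
In Python, from workcell import bot gives the robot as it stands. Calls block until the motion is done:
- bot.move_ptp(position, orientation): joint-space move of the TCP to a pose.
- bot.move_straight(position, rate=0.15, frame=None): straight line of the TCP; frame=None keeps the orientation; rate is the mean speed in m/s.
- bot.move_j(angles): joint-space move.
- bot.grip(opening): opening from 0.0 (shut) to 1.0 (fully open); the grip force is fixed at half the most; returns when the fingers have stopped.
- bot.dwell(seconds).
- bot.inverse_kinematics(position, orientation): joint angles nearest the present ones, or None.
- bot.grab_frame(name): name is "side" or "top"; returns a dict with "color" (400x640x3 uint8, blue, green, red), "fx", "fy", "cx", "cy" (pixels), "view" (4x4, takes a point from world to camera coordinates). Camera axes: x right, y up, looking along -z (the intrinsics and any distortion apply to the point x, -y, -z); pixel columns grow to the right and rows downward; lengths in m; the calibration is good to about 2 mm. A picture is of the moment at which its call begins. There is no depth.
A pose or a line that the arm cannot do raises bot.Unreachable and nothing moves.
- bot.job_done(): hands the job in; it is judged then, once.
Trained networks look in a picture, given as the dict that the camera call returned (one of the last four; its "shot" number tells which), for a name from the list of things; names that differ only in an ending like _2 or _b are one class to them, and where a whole thing is asked for, a point or a joint stands for the part that bears it (a point fixed in the world has none). Each returns a list of dicts, best first, with "score" (0 to 1); they miss things now and then, are a little off and sometimes report something else, mostly with a low value. They report only what shows in the picture. A call takes as long as a camera call. They do not tell look-alikes from the thing itself.
- bot.regions_of(picture, target): "region" (400x640 bool, what is visible of it) and "xy" ([column, row] in pixels, amid what is visible of it).
Readings, each from a call of its own:
- bot.read_time_s(): time.
- bot.read_qpos(): joint angles.
- bot.read_qvel(): joint speeds.
- bot.read_joint_efforts(): joint torques, N m.
- bot.read_tool_pos(): TCP position.
- bot.read_eef_rot(): TCP orientation.
- bot.read_wrist_force(): force on the tool from outside, world axes, zero at the start.
- bot.read_wrist_torque(): the same for the moment, N m.
- bot.read_gripper_width(): opening from 0.0 (shut) to 1.0 (fully open).
- bot.read_gripper_force(): force on a finger pad.
Only numpy, scipy, OpenCV 4.12 (cv2) and the standard library are available. Lean on these libraries where they do the work, as an engineer would, in place of code of your own. Each camera call takes 0.05 s, during which the arm holds its last target. There are 200 camera calls.

## Task

Set up this dog's meal: slide the small steel bowl along the meal tray, without lifting it off, until it drops into the tray's round recess and sits flat there. Then pick up the loaded flat scoop, carry it level to the bowl and tip all four biscuits into the bowl, spilling none on the bench or the tray. Lay the empty scoop back flat on the bench, with the bowl still seated and the other things left where they stand.

Things in the scene. Friction and masses are not known exactly. Their poses are not given: they have to be found in the camera images.
- meal_tray: fixed grey-blue moulded meal tray, 290 x 180 mm; its flat top is 18 mm above the bench, with a rounded bead round the edge that stands 4.5 mm higher; origin at the centre of its underside (on the bench), x along its length, away from the recess end; z up
- recess (a point): centre of the floor of the tray's round recess, 121 mm across and 12 mm deep (its floor is 6 mm above the bench); lies 66 mm from the tray's centre toward its -x end, the robot's left; axes as the tray's
- bowl: small round steel bowl, 140 mm across the rim, 38 mm high, 90 g, hollow; base 66 mm across, sides flaring to 112 mm at 10 mm height, 120 mm at 14 mm; origin at the centre of its underside, z up. Stands empty on the tray's flat part, right of the recess; slippery, best pushed by the rim from behind with both open fingers. In the recess it sits 12 mm lower, with 4 mm of play
- scoop: flat scoop of bright steel, 0.2 kg, flat pan 110 x 90 mm with a 2.5 mm floor, side walls 32 mm high at the back falling to 6 mm at the open front lip, and a straight black handle behind; origin at the centre of the pan's underside (on the bench as it lies), x toward the lip, z up; the handle runs to -x from 68 to 168 mm behind the origin
- scoop_grip (a point): grip point on the scoop's black handle, on its middle line: 105 mm behind the scoop's origin and 26 mm above the underside; the handle here is 20 mm wide (y) and 18 mm high, straight and level, its underside 17 mm clear of the bench; axes as the scoop's
- scoop_lip (a point): middle of the scoop's front lip, on the pan's upper surface, 55 mm ahead of the scoop's origin (160 mm ahead of the grip point) and 2.5 mm above the underside; the pan is 85 mm wide inside here
- biscuit_0: hard bone-shaped dog biscuit, 43 x 24 x 10 mm, 14 g, tan; origin at the centre of its underside, x along its length; one of the four that lie on the scoop, slides on the steel once it is tilted about 15 to 25 degrees
- biscuit_1: hard bone-shaped dog biscuit, 43 x 24 x 10 mm, 14 g, brown; origin at the centre of its underside, x along its length; one of the four that lie on the scoop, slides on the steel once it is tilted about 15 to 25 degrees
- biscuit_2: hard bone-shaped dog biscuit, 43 x 24 x 10 mm, 14 g, pale tan; origin at the centre of its underside, x along its length; one of the four that lie on the scoop, slides on the steel once it is tilted about 15 to 25 degrees
- biscuit_3: hard bone-shaped dog biscuit, 43 x 24 x 10 mm, 14 g, dark brown; origin at the centre of its underside, x along its length; one of the four that lie on the scoop, slides on the steel once it is tilted about 15 to 25 degrees
- brown_bottle: bystander: brown tablet bottle with ribbed white cap, 51 mm across, 110 mm tall, origin at the centre of its underside
- blue_carton: bystander: upright blue carton, 40 x 52 x 88 mm, origin at the centre of its underside
- tablet_cutter: bystander: white tablet splitter with green lid, 41 x 94 x 17 mm, lying flat, origin at the centre of its underside
Not all that is in view belongs to the job. What is shaped like the biscuit_2 but blue, red or yellow is not meant.

How it is judged:
On the way, in this order (a step that is already met when the one before it is completed fails the run):
1. the bowl has dropped into the recess and sits flat in it (horizontal distance between bowl and recess below 0.009 m and z of bowl in the frame of recess below 0.004 m and angle between bowl's own z axis and vertical below 0.09 rad), for 0.2 s.
2. the scoop is up off the bench near the bowl, level, with all four biscuits still in it (x of biscuit_0 in the frame of scoop between -0.062 and 0.062 m and y of biscuit_0 in the frame of scoop between -0.05 and 0.05 m and z of biscuit_0 in the frame of scoop between -0.002 and 0.04 m and x of biscuit_1 in the frame of scoop between -0.062 and 0.062 m and y of biscuit_1 in the frame of scoop between -0.05 and 0.05 m and z of biscuit_1 in the frame of scoop between -0.002 and 0.04 m and x of biscuit_2 in the frame of scoop between -0.062 and 0.062 m and y of biscuit_2 in the frame of scoop between -0.05 and 0.05 m and z of biscuit_2 in the frame of scoop between -0.002 and 0.04 m and x of biscuit_3 in the frame of scoop between -0.062 and 0.062 m and y of biscuit_3 in the frame of scoop between -0.05 and 0.05 m and z of biscuit_3 in the frame of scoop between -0.002 and 0.04 m and height (world z) of scoop above 0.03 m and angle between scoop's own z axis and vertical below 0.26 rad and horizontal distance between scoop_lip and bowl below 0.17 m), for 0.1 s.
3. all four biscuits lie in the bowl (horizontal distance between each of biscuit_0, biscuit_1, biscuit_2, biscuit_3 and bowl below 0.06 m and z of biscuit_0 in the frame of bowl between -0.002 and 0.045 m and z of biscuit_1 in the frame of bowl between -0.002 and 0.045 m and z of biscuit_2 in the frame of bowl between -0.002 and 0.045 m and z of biscuit_3 in the frame of bowl between -0.002 and 0.045 m), for 0.2 s.
At the end, for the whole second after the job is handed in: All four biscuits rest inside the bowl (within 60 mm of its axis, below its rim); the bowl sits flat in the recess (within 9 mm of its centre, 4 mm of its floor, 5 degrees); the empty scoop lies flat and still on the bench (underside within 12 mm of it, tilt under 7 degrees) (all of step 1 and all of step 3 and linear speed of each of biscuit_0, biscuit_1, biscuit_2, biscuit_3, scoop, bowl below 0.02 m/s and height (world z) of scoop below 0.012 m and angle between scoop's own z axis and vertical below 0.12 rad); the robot touches nothing.
It fails at once if the bowl is lifted clear of the tray instead of slid (height (world z) of bowl above 0.045 m).
It fails at once if a biscuit is spilled on the bench or on the tray (contact force between any of biscuit_0, biscuit_1, biscuit_2, biscuit_3 and meal_tray above 0.02 N or (height (world z) of biscuit_0 below 0.02 m and horizontal distance between biscuit_0 and bowl above 0.08 m and (not (x of biscuit_0 in the frame of scoop below 0.075 m) or not (x of biscuit_0 in the frame of scoop above -0.075 m) or not (y of biscuit_0 in the frame of scoop below 0.06 m) or not (y of biscuit_0 in the frame of scoop above -0.06 m))) or (height (world z) of biscuit_1 below 0.02 m and horizontal distance between biscuit_1 and bowl above 0.08 m and (not (x of biscuit_1 in the frame of scoop below 0.075 m) or not (x of biscuit_1 in the frame of scoop above -0.075 m) or not (y of biscuit_1 in the frame of scoop below 0.06 m) or not (y of biscuit_1 in the frame of scoop above -0.06 m))) or (height (world z) of biscuit_2 below 0.02 m and horizontal distance between biscuit_2 and bowl above 0.08 m and (not (x of biscuit_2 in the frame of scoop below 0.075 m) or not (x of biscuit_2 in the frame of scoop above -0.075 m) or not (y of biscuit_2 in the frame of scoop below 0.06 m) or not (y of biscuit_2 in the frame of scoop above -0.06 m))) or (height (world z) of biscuit_3 below 0.02 m and horizontal distance between biscuit_3 and bowl above 0.08 m and (not (x of biscuit_3 in the frame of scoop below 0.075 m) or not (x of biscuit_3 in the frame of scoop above -0.075 m) or not (y of biscuit_3 in the frame of scoop below 0.06 m) or not (y of biscuit_3 in the frame of scoop above -0.06 m)))).
It fails at once if a bystander is moved by more than 40 mm (distance of any of brown_bottle, blue_carton, tablet_cutter from where it was at the start of the episode above 0.04 m).
It also fails if it takes over 64 s, if anything falls off the work surface, if the arm or the gripper's body presses on something with over 40 N, if the wrist force passes 120 N, or if a joint passes its speed limit or range.

## Working session

There is one attempt and no reset: what is moved stays moved. The work goes in short steps, each a Python script; the robot and the scene stay as the last script left them, time stands still between calls to the robot, and variables do not carry over. Pictures are saved under pics/ and viewed, at most 10 in all, crops included, and the job is handed in when it is done.

```bash
mkdir -p pics; ls; cat > h.py <<'E'
import numpy as np, cv2
from workcell import bot
def ray(f,uv):
    x=(uv[0]-f["cx"])/f["fx"]; y=(uv[1]-f["cy"])/f["fy"]
    V=np.array(f["view"]); R=V[:3,:3]; t=V[:3,3]
    return -R.T@t, R.T@np.array([x,-y,-1.0])
def at_z(f,uv,z):
    o,d=ray(f,uv); return o+d*(z-o[2])/d[2]
def proj(f,p):
    V=np.array(f["view"]); c=V[:3,:3]@np.array(p)+V[:3,3]
    return [f["cx"]+f["fx"]*c[0]/-c[2], f["cy"]+f["fy"]*-c[1]/-c[2]]
E
python3 - <<'E'
from h import *
for n in("top","side"):
    f=bot.grab_frame(n); cv2.imwrite(f"pics/{n}0.png",f["color"])
    print(n,[k for k in f],f["fx"],f["cx"],f["cy"],np.round(ray(f,(320,200)),3).tolist())
    for t in("meal_tray","bowl","scoop","scoop_grip","biscuit_0","brown_bottle","blue_carton","tablet_cutter"):
        for r in bot.regions_of(f,t)[:7]:
            print(t,round(r["score"],2),np.round(r["xy"]),int(r["region"].sum()),np.round(at_z(f,r["xy"],0.01),3))
print(bot.read_time_s())
E
```

```text
pics
top ['color', 'fx', 'fy', 'cx', 'cy', 'view', 'shot'] 418.86176829334795 325.206764417643 188.62619118098257 [[0.385, 0.313, 0.898], [0.173, 0.039, -0.985]]
meal_tray 0.74 [429. 201.] 9034 [0.57  0.115 0.01 ]
bowl 0.98 [421. 241.] 3761 [0.482 0.125 0.01 ]
scoop 0.68 [297. 189.] 1774 [0.558 0.4   0.01 ]
scoop_grip 0.69 [299. 187.] 1797 [0.563 0.397 0.01 ]
biscuit_0 0.71 [313. 170.] 135 [0.605 0.371 0.01 ]
biscuit_0 0.71 [249. 208.] 194 [0.503 0.496 0.01 ]
biscuit_0 0.64 [292. 188.] 156 [0.56  0.413 0.01 ]
biscuit_0 0.57 [333. 233.] 157 [0.475 0.31  0.01 ]
biscuit_0 0.56 [295. 161.] 146 [0.621 0.414 0.01 ]
biscuit_0 0.5 [351. 201.] 133 [0.548 0.281 0.01 ]
biscuit_0 0.47 [252. 249.] 150 [0.419 0.477 0.01 ]
brown_bottle 0.56 [364. 125.] 785 [0.724 0.272 0.01 ]
blue_carton 0.56 [325. 123.] 830 [0.717 0.36  0.01 ]
tablet_cutter 0.96 [235. 165.] 774 [0.595 0.543 0.01 ]
tablet_cutter 0.27 [430. 202.] 8789 [0.567 0.113 0.01 ]
side ['color', 'fx', 'fy', 'cx', 'cy', 'view', 'shot'] 479.3036329874406 316.40548644284473 197.50891386038188 [[0.293, -0.375, 0.439], [0.332, 0.835, -0.438]]
meal_tray 0.7 [367. 320.] 15846 [0.537 0.077 0.01 ]
bowl 0.96 [305. 287.] 5724 [0.486 0.18  0.01 ]
scoop 0.79 [292. 220.] 1922 [0.539 0.387 0.01 ]
scoop_grip 0.73 [297. 219.] 1837 [0.547 0.385 0.01 ]
biscuit_0 0.71 [323. 210.] 158 [0.606 0.402 0.01 ]
biscuit_0 0.7 [320. 246.] 214 [0.55  0.279 0.01 ]
biscuit_0 0.62 [221. 212.] 138 [0.421 0.477 0.01 ]
biscuit_0 0.52 [274. 248.] 180 [0.475 0.303 0.01 ]
biscuit_0 0.48 [330. 213.] 73 [0.614 0.381 0.01 ]
brown_bottle 0.76 [398. 204.] 1743 [0.752 0.362 0.01 ]
blue_carton 0.93 [373. 190.] 1045 [0.741 0.443 0.01 ]
tablet_cutter 0.77 [292. 184.] 462 [0.593 0.546 0.01 ]
tablet_cutter 0.18 [321. 210.] 163 [0.602 0.4   0.01 ]
0.9
```

View pics/top0.png

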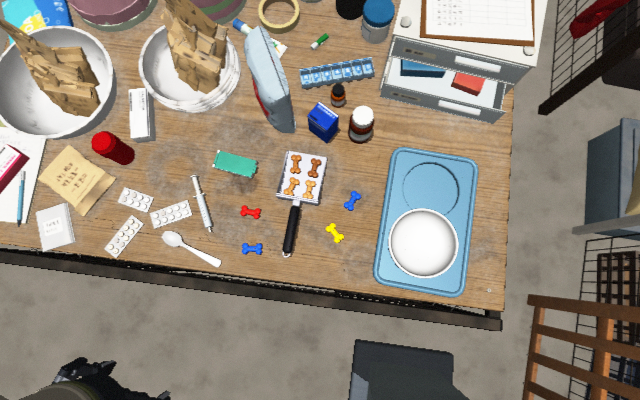

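View pics/side0.png

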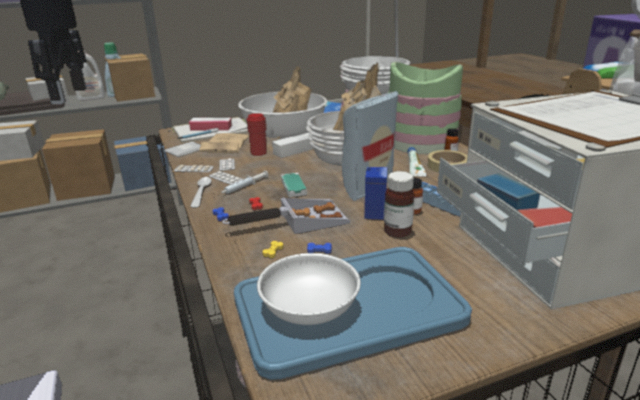

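The top view shows the tray at (428,222), its recess at (431,190) and the bowl at (423,242). The scoop pan is at (302,177), with the handle down to (288,250). The four biscuits are on the pan. Possible confusions:
- **Biscuit decoys:** red (250,211), blue (353,201), blue (252,248) and yellow (333,233).
- **Bowl decoys:** white bowls at (55,80) and (190,65).
- **Scoop decoy:** a spoon at (195,248).

I choose the steel bowl on the tray and the pan with the black handle. Next I measure and overlay.

```bash
cat >> h.py <<'E'
def best(f,t): return bot.regions_of(f,t)[0]["region"].astype(np.uint8)
def contour(m): return max(cv2.findContours(m,cv2.RETR_EXTERNAL,cv2.CHAIN_APPROX_NONE)[0],key=len)[:,0,:]
def bowl_xy(f,zr):
    h=cv2.convexHull(contour(best(f,"bowl")))[:,0,:]
    m=np.zeros(f["color"].shape[:2],np.uint8); cv2.fillPoly(m,[h],1)
    P=np.array([at_z(f,p,zr)[:2] for p in contour(m)])
    A=np.c_[2*P,np.ones(len(P))]; s=np.linalg.lstsq(A,(P**2).sum(1),rcond=None)[0]
    return s[:2],np.sqrt(s[2]+s[:2]@s[:2])
E
python3 - <<'E'
from h import *
fs={n:bot.grab_frame(n) for n in("top","side")}
out=[]
for n,f in fs.items():
    print(n,"bowl",bowl_xy(f,0.056))
    m=best(f,"meal_tray")|best(f,"bowl"); 
    m=cv2.morphologyEx(m,cv2.MORPH_OPEN,np.ones((3,3)))
    P=np.array([at_z(f,p,0.018)[:2] for p in contour(m)],np.float32)
    print("tray",cv2.minAreaRect(P))
    m=best(f,"scoop")
    for r in bot.regions_of(f,"biscuit_0"):
        pass
    g=cv2.cvtColor(f["color"],cv2.COLOR_BGR2GRAY)
    dark=((g<60)&(cv2.dilate(m,np.ones((5,5)))>0)).astype(np.uint8)
    ys,xs=np.nonzero(dark); P=np.array([at_z(f,p,0.03)[:2] for p in zip(xs,ys)])
    c=np.median(P,0); P=P[np.linalg.norm(P-c,axis=1)<0.08]
    c=P.mean(0); w,v=np.linalg.eigh(np.cov(P.T)); d=v[:,1]*np.sign(v[0,1]); t=(P-c)@d
    print("handle",len(P),c,"yaw",np.degrees(np.arctan2(d[1],d[0])),"range",np.percentile(t,[1,99]))
    P=np.array([at_z(f,p,0.0)[:2] for p in contour(m)])
    s=(P-c)@d; q=(P-c)@np.array([-d[1],d[0]]); 
    print("scoop ext along",s.min(),s.max(),"lateral of front",q[s>.1].min(),q[s>.1].max())
    im=f["color"].copy(); im[m>0]=im[m>0]//2+np.array([0,127,0],np.uint8)[None]; 
    x0,y0=(230,130) if n=="top" else (200,160)
    out.append(np.vstack([cv2.resize(a[y0:y0+130,x0:x0+180],None,fx=2.2,fy=2.2,interpolation=2) for a in(f["color"],im)]))
cv2.imwrite("pics/crop.png",np.hstack(out))
E
```

```text
top bowl (array([0.47545521, 0.13005976]), np.float64(0.06912383159043844))
tray ((0.5296879410743713, 0.11947513371706009), (0.19409893453121185, 0.30188488960266113), 87.0606689453125)
handle 469 [0.46950513 0.39812182] yaw -2.9776239836359255 range [-0.04712171  0.04791138]
scoop ext along -0.048141938716123156 0.17467064230206886 lateral of front -0.04374625204572788 0.04917479074460106
side bowl (array([0.47193797, 0.12379384]), np.float64(0.07437627986639993))
tray ((0.5293955206871033, 0.1329442858695984), (0.24603271484375, 0.3047635853290558), 87.1886978149414)
handle 438 [0.46658468 0.39306651] yaw -1.947406441501904 range [-0.04491982  0.04696002]
scoop ext along -0.04372717784046692 0.1759166387575611 lateral of front -0.038997803096003716 0.10863069059006764
```

View pics/crop.png

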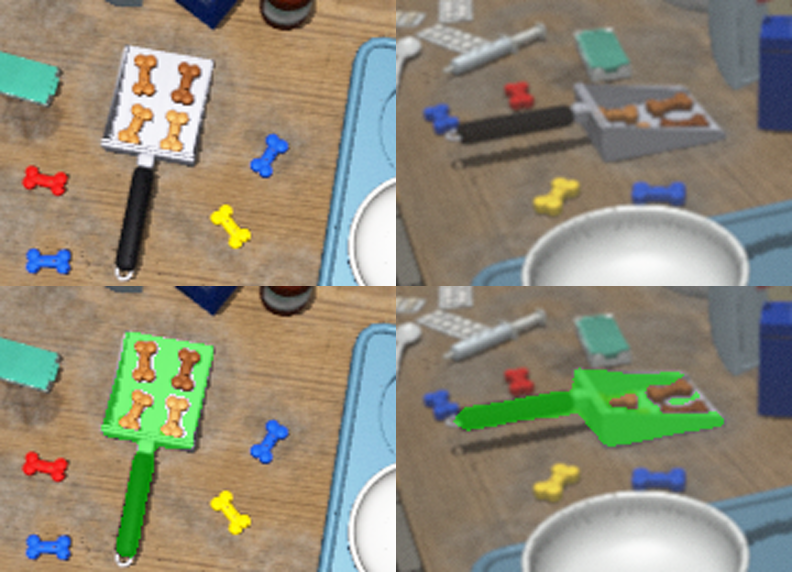

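The crop confirms it: steel pan with four brown and tan biscuits, black handle, and the coloured decoys lying clear. Next I check the recess estimate by overlay and the arm's reach options.

```bash
cat >> h.py <<'E'
from scipy.spatial.transform import Rotation as Ro
REC=np.array([0.5956,0.116])
def toolq(yaw,tilt=0,pitch=0,flip=0):
    """scoop-type frame: yaw (rad), tool leans back by tilt (fingers point ahead), scoop pitched lip-down by pitch"""
    R=Ro.from_euler("z",yaw)*Ro.from_euler("y",pitch-tilt)*Ro.from_euler("x",np.pi)*Ro.from_euler("z",np.pi*flip)
    return R.as_quat(scalar_first=True), R
def tcp_for_grip(g,R): return np.array(g)+R.apply([0,0,0.005])
def pour_pose(lip,yaw,tilt,pitch,flip,dz=0.0):
    """TCP pose putting scoop_lip at lip"""
    S=Ro.from_euler("z",yaw)*Ro.from_euler("y",pitch)
    g=np.array(lip)-S.apply([0.160,0,0.0025-0.026-dz])
    q,R=toolq(yaw,tilt,pitch,flip); return tcp_for_grip(g,R),q
E
python3 - <<'E'
from h import *
f=bot.grab_frame("top"); im=f["color"].copy()
def circ(c,r,z,col):
    p=np.array([proj(f,[c[0]+r*np.cos(a),c[1]+r*np.sin(a),z]) for a in np.linspace(0,6.28,60)])
    cv2.polylines(big,[np.int32((p-[360,130])*3.3)],True,col,1)
big=cv2.resize(im[130:310,360:490],None,fx=3.3,fy=3.3,interpolation=2)
circ(REC,.0605,.018,(0,0,255)); circ([.4755,.13],.07,.056,(0,255,0))
a=np.radians(-3);u=np.array([np.cos(a),np.sin(a)]);v=np.array([-u[1],u[0]]);c=REC-.066*u
p=np.array([proj(f,[*(c+u*s*.145+v*t*.09),.0]) for s,t in((1,1),(1,-1),(-1,-1),(-1,1))])
cv2.polylines(big,[np.int32((p-[360,130])*3.3)],True,(255,0,255),1)
cv2.imwrite("pics/rec.png",big)
print(np.round(bot.read_eef_rot(),3))
ik=bot.inverse_kinematics
for fl in(0,1):
  q,_=toolq(np.radians(-6.7),0,0,fl); print("push",fl,[np.round(j,2) if (j:=ik([x,.13,.042],q)) is not None else None for x in(.385,.53)])
  for tilt in(0,20,35):
    t=np.radians(tilt); q,R=toolq(np.radians(-2.8),t,0,fl); j=ik(tcp_for_grip([.481,.396,.028],R),q)
    print("pick",fl,tilt,None if j is None else np.round(j,2))
    for yaw in(-3,-30,-60,-90,-120):
      y=np.radians(yaw); r=[]
      for ph in(0,30,55):
        d=-.02*np.array([np.cos(y),np.sin(y)])
        j=ik(*pour_pose([*(REC+d),.07],y,t,np.radians(ph),fl)); r.append(None if j is None else np.round(j,1).tolist())
      print("  pour",yaw,r)
E
```

```text
[-0.     0.167  0.986 -0.   ]
push 0 [array([ 0.2 , -0.2 ,  2.2 , -0.  ,  1.14,  1.89]), array([ 0.15,  0.18,  1.82, -0.  ,  1.14,  1.83])]
pick 0 0 [ 0.61  0.4   1.6  -0.    1.14  2.23]
  pour -3 [[0.2, -0.2, 2.1, -0.0, 1.2, 1.8], [0.1, 0.3, 1.5, 0.1, 1.8, 1.7], [0.1, 0.8, 1.0, 0.1, 2.3, 1.7]]
  pour -30 [[0.3, -0.0, 2.0, -0.0, 1.2, 2.4], [0.1, 0.3, 1.5, 0.3, 1.7, 2.2], [-0.0, 0.7, 1.1, 0.5, 2.2, 2.2]]
  pour -60 [None, [0.1, 0.3, 1.6, 0.5, 1.6, 2.6], [-0.1, 0.5, 1.4, 0.7, 1.9, 2.5]]
  pour -90 [None, None, None]
  pour -120 [[0.3, 0.6, 1.2, 0.0, 1.3, -2.3], None, None]
pick 0 20 [ 0.74  0.24  1.85 -0.33  0.84  2.56]
  pour -3 [[0.3, -0.5, 2.4, -0.1, 1.0, 1.9], [0.1, -0.0, 1.8, 0.0, 1.5, 1.8], [0.1, 0.5, 1.2, 0.1, 2.0, 1.7]]
  pour -30 [None, [0.2, 0.0, 1.7, 0.1, 1.5, 2.3], [0.0, 0.4, 1.3, 0.3, 1.9, 2.1]]
  pour -60 [None, None, [-0.0, 0.3, 1.4, 0.5, 1.7, 2.6]]
  pour -90 [[0.5, 0.6, 1.2, -0.3, 1.5, -2.6], None, None]
  pour -120 [[0.4, 0.9, 0.8, -0.2, 1.7, -2.2], [0.2, 0.4, 1.4, 0.1, 1.3, -2.4], None]
pick 0 35 None
  pour -3 [None, [0.2, -0.3, 2.0, -0.0, 1.3, 1.8], [0.1, 0.2, 1.5,
[... 1508 characters left out ...]
4, -0.2]]
  pour -120 [[0.4, 0.9, 0.8, -0.2, 1.7, 0.9], [0.2, 0.4, 1.4, 0.1, 1.3, 0.7], [-0.0, 0.0, 1.8, 0.6, 1.1, 0.3]]
pick 1 35 [ 0.86  0.2   1.98 -0.77  0.71 -0.13]
  pour -3 [None, [0.2, -0.3, 2.0, -0.0, 1.3, -1.3], [0.1, 0.2, 1.5, 0.1, 1.8, -1.4]]
  pour -30 [[0.7, -0.2, 2.2, -0.7, 1.0, 0.0], [0.3, -0.1, 1.9, -0.1, 1.3, -0.7], [0.1, 0.2, 1.5, 0.2, 1.7, -1.0]]
  pour -60 [[0.7, 0.3, 1.7, -0.6, 1.3, 0.4], [0.4, 0.1, 1.7, -0.1, 1.4, -0.1], [0.1, 0.2, 1.5, 0.3, 1.6, -0.5]]
  pour -90 [[0.6, 0.8, 1.1, -0.5, 1.7, 0.7], [0.4, 0.3, 1.4, -0.1, 1.4, 0.4], [0.1, 0.2, 1.6, 0.4, 1.4, 0.0]]
  pour -120 [[0.5, 1.2, 0.4, -0.4, 2.1, 0.9], [0.3, 0.5, 1.1, -0.1, 1.5, 0.8], [0.1, 0.1, 1.6, 0.3, 1.2, 0.5]]
```

View pics/rec.png

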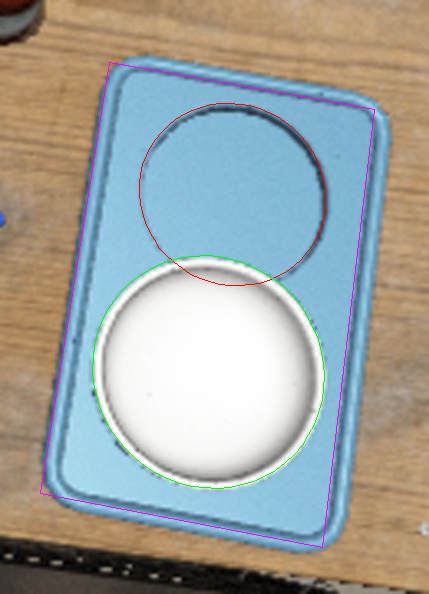

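The overlay shows the bowl fit is tight. The true recess lies about 2 mm nearer to the robot and 1 mm right of the red circle, so I take (0.594, 0.115). Now the push.

```bash
sed -i 's/^REC=.*/REC=np.array([0.594,0.115])/' h.py; python3 - <<'E'
from h import *
b=np.array([.4755,.1300]); d=REC-b; L=np.linalg.norm(d); d/=L; yaw=np.arctan2(d[1],d[0])
q,_=toolq(yaw,flip=1); P=lambda s,z:[*(b+d*s),z]   # s = TCP relative to bowl start
bot.grip(1.0)
bot.move_ptp(P(-.09,.15),q); bot.move_straight(P(-.09,.042),.15)
print("down",bot.read_wrist_force())
bot.move_straight(P(-.07,.042),.05); bot.move_straight(P(L-.085,.042),.05)
print(bot.read_wrist_force())
for k in(-.077,-.071,-.067):
    bot.move_straight(P(L+k,.042),.03); bot.dwell(.2)
    f=bot.grab_frame("top"); print(k,bot.read_wrist_force().round(2) if hasattr(bot.read_wrist_force(),'round') else bot.read_wrist_force(),bowl_xy(f,.056),bowl_xy(f,.044),bot.read_time_s())
g=bot.grab_frame("side"); cv2.imwrite("pics/p.png",np.vstack([f["color"][100:310,300:560],g["color"][200:400,200:460]]))
E
```

```text
down [ 0.34878829 -0.93625202  0.0247395 ]
[-0.0702457  -0.28502708 -0.07291214]
-0.077 [0.73 0.18 0.64] (array([0.60501121, 0.14827985]), np.float64(0.0434991035460154)) (array([0.60814166, 0.14593714]), np.float64(0.04411900121629568)) 7.925
-0.071 [ 0.18 -0.01 -1.02] (array([0.6074066 , 0.14955228]), np.float64(0.04164605196501521)) (array([0.6105712, 0.1472277]), np.float64(0.04223954214031866)) 8.625
-0.067 [ 0.09  0.09 -0.07] (array([0.60958596, 0.15063057]), np.float64(0.04169161776316498)) (array([0.61278161, 0.14832135]), np.float64(0.04228575728822255)) 9.2583
```

View pics/p.png

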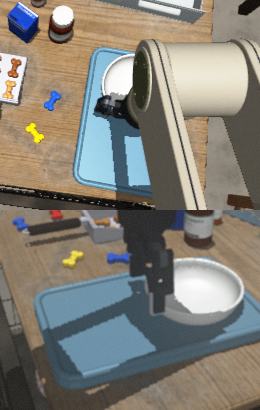

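The bowl is up at the recess end with the arm hiding it. I back off and measure.

```bash
python3 - <<'E'
from h import *
p=np.array(bot.read_tool_pos()); 
bot.move_straight(p+[-.03,.004,0],.1); bot.move_straight(p+[-.03,.004,.12],.2)
bot.move_ptp([.40,.38,.20],toolq(np.radians(-2.8),np.radians(20),0,1)[0])
f=bot.grab_frame("top"); big=cv2.resize(f["color"][130:310,360:490],None,fx=3.3,fy=3.3,interpolation=2)
for z,col in((.044,(0,255,0)),):
    print(z,bowl_xy(f,z),bowl_xy(f,.056))
    q=np.array([proj(f,[REC[0]+.07*np.cos(a),REC[1]+.07*np.sin(a),z]) for a in np.linspace(0,6.28,60)])
    cv2.polylines(big,[np.int32((q-[360,130])*3.3)],True,col,1)
g=bot.grab_frame("side"); s=cv2.resize(g["color"][220:400,200:480],None,fx=1.4,fy=1.4)
s=cv2.copyMakeBorder(s,0,big.shape[0]-s.shape[0],0,0,0)
cv2.imwrite("pics/seat.png",np.hstack([big[:,:400],s])); print(bowl_xy(g,.044),bowl_xy(g,.056),bot.read_time_s())
E
```

```text
0.044 (array([0.59715499, 0.11248889]), np.float64(0.07027820391776532)) (array([0.5941789 , 0.11530157]), np.float64(0.06929075420951135))
(array([0.59212693, 0.1070589 ]), np.float64(0.07503225689753978)) (array([0.58305575, 0.09243309]), np.float64(0.07275468633091592)) 11.875
```

View pics/seat.png

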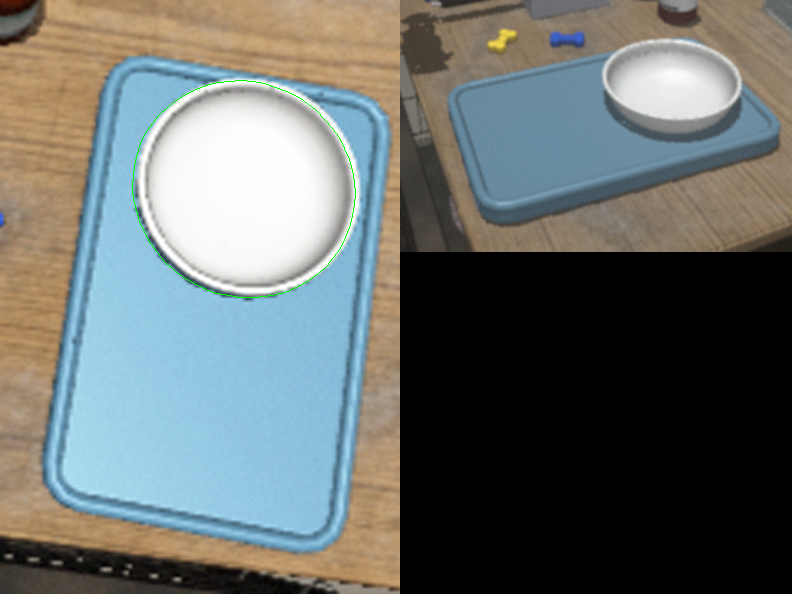

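The two views agree on a rim height of 44 mm, not 56 mm, so the bowl is seated, at about (0.596, 0.113). Next: grasp and lift the scoop.

```bash
cat >> h.py <<'E'
TILT=np.radians(20); YAW0=np.radians(-2.8); GRIP=np.array([.4805,.3955,.029]); BOWL=np.array([.596,.113])
E
python3 - <<'E'
from h import *
q,R=toolq(YAW0,TILT,0,1); g=tcp_for_grip(GRIP,R)
bot.grip(.65); bot.move_ptp(g+[0,0,.1],q); bot.move_straight(g,.1)
print(bot.read_wrist_force()); bot.grip(0.0)
print(bot.read_gripper_width(),bot.read_gripper_force(),bot.read_wrist_force())
bot.move_straight(g+[0,0,.03],.04); print(bot.read_wrist_force(),bot.read_wrist_torque())
bot.move_straight(g+[0,0,.10],.08); bot.dwell(.2)
print(bot.read_wrist_force(),bot.read_wrist_torque(),bot.read_time_s())
f=bot.grab_frame("top");s=bot.grab_frame("side")
cv2.imwrite("pics/lift.png",np.hstack([cv2.resize(i["color"][y:y+150,x:x+130],None,fx=3,fy=3) for i,x,y in((f,230,100),(s,230,100))]))
E
```

```text
[-0.42908146  0.05030908  0.63645295]
0.22455146697376216 59.5410293340683 [-1.01654235 -0.62435042  3.68184903]
[-0.47333648  1.11378257 -3.02392491] [0.02588326 0.44632042 0.01425728]
[-0.55319569  0.32070003 -2.26510258] [ 0.03657989  0.46791279 -0.06148866] 16.5
```

View pics/lift.png

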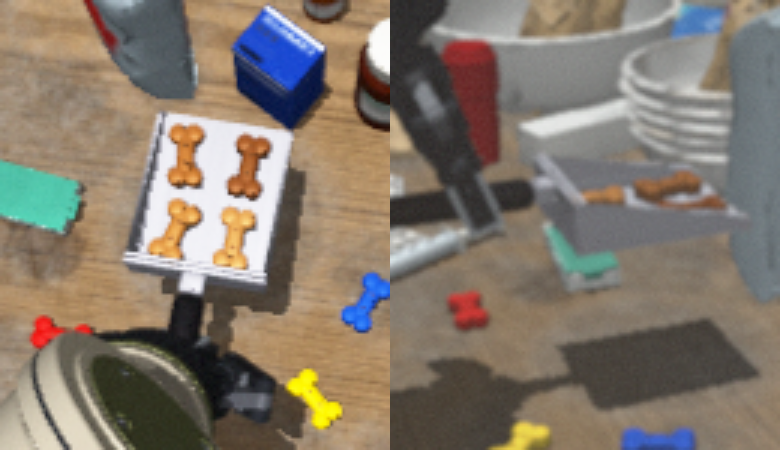

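The scoop hangs level with all four biscuits in it and is clear of the carton. Next I carry it round to the bowl, hold it level, then tip it.

```bash
python3 - <<'E'
from h import *
PY=np.radians(-60); d=np.array([np.cos(PY),np.sin(PY)])
def W(pitch,z,back): return pour_pose([*(BOWL-back*d),z],PY,TILT,np.radians(pitch),1,.003)
way=[W(8,.095,.045),W(16,.082,.037),W(22,.074,.032),W(28,.070,.030),W(36,.068,.030),W(45,.068,.030),W(55,.068,.030)]
lv=W(0,.11,.05)
print([bot.inverse_kinematics(*w) is not None for w in [lv]+way])
p0=np.array(bot.read_tool_pos()); q30,_=toolq(np.radians(-31),TILT,0,1)
up=p0+[0,0,.03]
mid=(up+np.array(lv[0]))/2; mid[2]=up[2]
bot.move_straight(up,.1)
bot.move_straight(mid,.1,q30); bot.move_straight(lv[0],.1,lv[1]); bot.dwell(.4)
print("level",bot.read_time_s(),bot.read_gripper_width(),bot.read_wrist_force())
a=bot.grab_frame("side")
n=len(bot.regions_of(a,"biscuit_0")); print(n)
for w in way[:4]: bot.move_straight(w[0],.06,w[1])
bot.dwell(.2); c=bot.grab_frame("side")
for w in way[4:]: bot.move_straight(w[0],.06,w[1])
bot.dwell(.4); b=bot.grab_frame("side"); t=bot.grab_frame("top")
print(bot.read_time_s(),bot.read_wrist_force())
cv2.imwrite("pics/pour.png",np.vstack([np.hstack([x["color"][140:370,200:480] for x in(a,c)]),np.hstack([b["color"][140:370,200:480],t["color"][80:310,260:540]])]))
E
```

```text
[True, True, True, True, True, True, True, True]
level 18.8083 0.22074520295757008 [-0.32362288  0.45862706 -2.91316666]
6
22.925 [ 0.39535299 -0.44645208 -2.13853442]
```

View pics/pour.png

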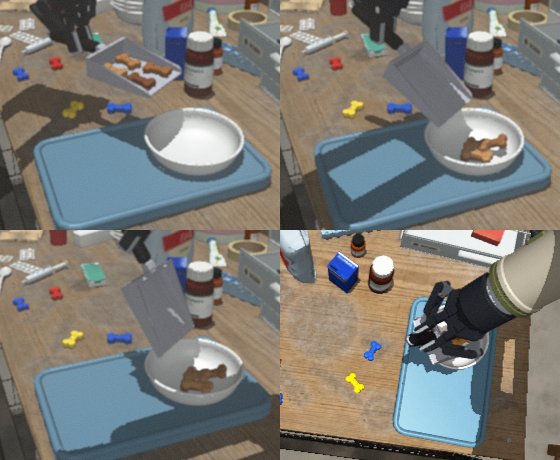

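The biscuits are in the bowl, at about (205,380) in the lower-left panel. I retreat, check the bowl, then lay the scoop back.

```bash
python3 - <<'E'
from h import *
PY=np.radians(-60); d=np.array([np.cos(PY),np.sin(PY)])
def W(pitch,z,back): return pour_pose([*(BOWL-back*d),z],PY,TILT,np.radians(pitch),1,.003)
for w in(W(55,.10,.045),W(30,.125,.06),W(0,.135,.09)): bot.move_straight(w[0],.12,w[1])
q,R=toolq(YAW0,TILT,0,1); g=tcp_for_grip(GRIP,R)
p0=np.array(bot.read_tool_pos()); mid=(p0+g)/2; mid[2]=p0[2]
bot.move_straight(mid,.15,toolq(np.radians(-31),TILT,0,1)[0]); bot.move_straight(g+[0,0,.11],.15,q)
bot.dwell(.2); t=bot.grab_frame("top"); s=bot.grab_frame("side")
B=bot.regions_of(t,"biscuit_0"); print([(round(r["score"],2),np.round(at_z(t,r["xy"],.02)[:2],3).tolist()) for r in B], bowl_xy(t,.044),bowl_xy(s,.044),bot.read_time_s())
cv2.imwrite("pics/after.png",np.hstack([cv2.resize(t["color"][100:300,260:500],None,fx=1.65,fy=1.65),cv2.resize(s["color"][140:340,220:460],None,fx=1.65,fy=1.65)]))
E
```

```text
[(0.7, [0.609, 0.403]), (0.64, [0.479, 0.316]), (0.46, [0.603, 0.116]), (0.46, [0.547, 0.278])] (array([0.59702851, 0.1132412 ]), np.float64(0.0696711904477142)) (array([0.5925787 , 0.10669242]), np.float64(0.07484953565465483)) 26.7667
```

View pics/after.png

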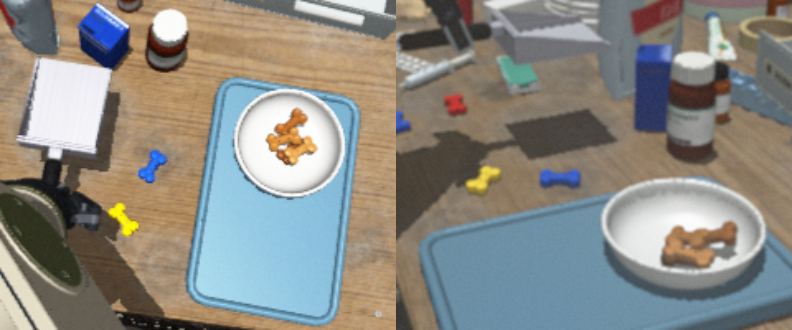

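The pan is empty, the four biscuits are heaped in the bowl at (290,137), and the bowl is still seated. I lay the scoop down.

```bash
python3 - <<'E'
from h import *
q,R=toolq(YAW0,TILT,0,1); g=tcp_for_grip(GRIP,R)
bot.move_straight(g+[0,0,.02],.1)
for dz in(.006,.003,.001,0):
    bot.move_straight(g+[0,0,dz],.03); F=bot.read_wrist_force(); print(dz,np.round(F,2))
    if F[2]>1: break
bot.grip(.65); bot.dwell(.2)
bot.move_straight(g-R.apply([0,0,.08]),.1); bot.move_straight(np.array(bot.read_tool_pos())+[-.03,0,.1],.2); bot.dwell(.3)
t=bot.grab_frame("top"); s=bot.grab_frame("side")
print(bowl_xy(t,.044),bot.read_wrist_force(),bot.read_time_s())
cv2.imwrite("pics/end.png",np.hstack([cv2.resize(t["color"][100:300,260:500],None,fx=1.65,fy=1.65),cv2.resize(s["color"][140:340,200:440],None,fx=1.65,fy=1.65)]))
E
```

```text
0.006 [ 0.69 -0.24 -1.28]
0.003 [ 0.69  0.78 -1.97]
0.001 [-0.06  0.39 -1.23]
0 [-2.   -0.62  4.3 ]
(array([0.59713859, 0.11262383]), np.float64(0.06919584665166092)) [-0.07723994 -1.0241586   0.57292982] 31.8917
```

View pics/end.png

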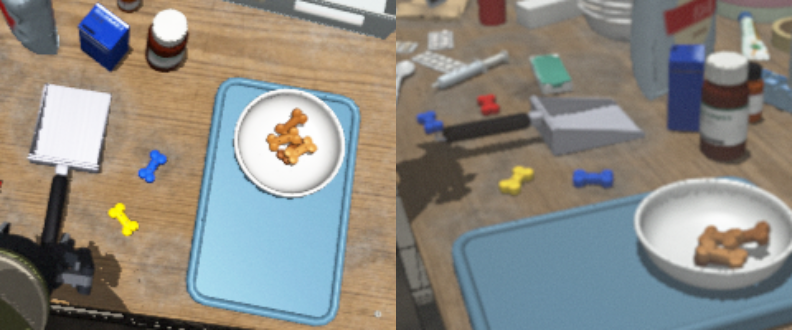

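The scoop lies flat and empty on the bench at (70,125), the gripper is clear of it, and the biscuits are in the seated bowl at (290,140).

```bash
python3 -c "
from workcell import bot
print(bot.job_done())"
```

```text
the job is handed in; nothing more can be done
None
```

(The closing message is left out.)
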